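# Open the mini centrifuge

### The arm

A 6-joint arm with a two-finger parallel gripper is mounted at the origin on a cart in front of the work surface, level with it; the furniture and walls round the work are solid. World frame = base frame: x ahead of the robot, y to its left, z up, the work surface at z = 0. Lengths are in m, angles in rad, forces in N, time in s.
With the tool pointing down it reaches from about 0.375 to 0.9 m from the base axis. Payload 3.1 kg.
Tool frame: the origin (TCP) lies midway between the tips of the shut fingers; the grasp point (between the pads) lies 19 mm behind it; z points along the fingers, y is the line along which they close (so a half turn about z gives the same grasp; the last joint's range is limited). The gripper opens to 85 mm and grips with 20 to 120 N. Pads are 22 mm wide; open, the fingers measure 114 mm over their backs; the gripper's body (76 mm by 85 mm) begins 54 mm behind the grasp point. The pads swing forward as they close: fully open they stand 13 mm farther back than shut.
Start: joints at [1.115, 0.527, 1.433, -0, 1.181, -0.178], TCP at [0.171, 0.601, 0.231] pointing down, gripper open.
Joint ranges: [-3.08, 3.08], [-0.75, 2.2], [0.22, 2.44], [-1.43, 4.57], [0, 2.65], [-2.85, 2.85]. Speed limits (rad/s): [2.79, 2.79, 3.14, 3.14, 3.14, 3.14].

### API

Orientations are given as a unit quaternion [x, y, z, w].
In Python, from station import manip gives the robot as it stands.
- The arm moves only by the tool step_arm, never from a script. Its argument "targets" is text: rows parted by semicolons, each of 4 numbers parted by spaces: the shift along the tool's x, y, z in mm, then the turn about the tool's z in degrees. A call has 1 to 12 rows; each row is the pose to reach, as a shift and turn from the pose commanded when the call began, along the tool's axes at that moment; what a row does not reach only later rows make up. A row lasts 1/10 s, in which the tool goes at most 50 mm and 8.59 degrees, less where a joint would pass 70% of its speed; a pose out of reach is approached as far as the arm can. A call with a gripper value outside its range is refused whole. "gripper" is the closure, from 0 (fully open) to 1 (shut), set as the call begins (left out, the last holds). The fingers move at their own pace and stop on an object; "squeeze" is the grip in N (left out, the last holds). Time passes only in rows, so rows that repeat a pose let the fingers close. It gives the time, the measured TCP pose, the force, the opening and the grip force at its end, in the units of the state.
- manip.sense(): the state, without advancing time (a new reading comes with each control period).
- manip.snapshot(name): name is "scene" or "top" or "wrist"; returns the picture (420x560x3 uint8, red, green, blue); there is no depth.
- manip.get_calibration(name): a dict with "fov_y" (degrees; the focal length in pixels is half the picture's height over the tangent of half this angle, whatever the lens; pixels are square), "cx", "cy" (the principal point, pixels), "extrinsics" (4x4, takes a point from camera to world coordinates); the wrist camera has in their place "tool_from_camera" (4x4, takes a point from camera to tool coordinates, whose origin is the TCP and whose axes are the flange's). Camera axes: x right, y down, z forward; pixel columns grow to the right and rows downward; lengths in m; the calibration is good to about 2 mm. A picture is of the moment at which its call begins: read the wrist's pose just before it. get_calibration takes no time and is no camera call.
- manip.sign_off(): hands the job in; it is judged then, once.
Trained networks look in the newest picture that a camera, given by its name, has taken for a name from the list of things; names that differ only in an ending like _2 or _b are one class to them, and where a whole thing is asked for, a point or a joint stands for the part that bears it (a point fixed in the world has none). Each returns a list of dicts, best first, with "p" (0 to 1); they miss things now and then, are a little off and sometimes report something else, mostly with a low value. They report only what shows in the picture. A call takes as long as a camera call.
- manip.recognise(camera, query): "position" ([column, row] in pixels, amid what is visible of it).
- manip.masks_of(camera, query): "pixels" (420x560 bool, what is visible of it) and "position" ([column, row] in pixels, amid what is visible of it).
- manip.mark_of(camera, query): "position" ([column, row] in pixels: a listed point, or the origin of a listed thing).
The state is a dict: "t": time; "q": joint angles; "qd": joint speeds; "tau": joint torques, N m; "tcp_pos": TCP position; "tool_rot": TCP orientation; "force": force on the tool from outside, world axes, zero at the start; "ft_torque": the same for the moment, N m; "finger_gap": opening from 0.0 (shut) to 1.0 (fully open); "gripper_force": force on a finger pad.
Only numpy, scipy, OpenCV 4.12 (cv2) and the standard library are available. Lean on these libraries where they do the work, as an engineer would, in place of code of your own. Each camera call takes 0.05 s, during which the arm holds its last target. There are 200 camera calls.

### The job

The run in the mini centrifuge is over: open it so that the tubes can be taken out. Press the orange release tab at its front down with closed fingertips, take the finger off so that the lid springs up, then gently push the lid up and over to the back until it rests fully open. Use the fingertips only and do not pinch or force the lid; leave the centrifuge standing where it is, keep off the rotor and tubes, and do not disturb the sample jar, the Petri dish or the amber bottle beside it.

Things in the scene. Friction and masses are not known exactly. Their poses are not given: they have to be found in the camera images.
- centrifuge: Mini centrifuge, loose, 1.6 kg, rubber feet: white base 178 x 116 mm, round white housing 124 to 136 mm wide, its top 72 mm above the table (103 mm over the closed lid). Origin: under the centre of the housing, at table height. x points to its back (lid hinge), -x to its front (orange tab, blue lip), z up; at yaw 0 its front faces the robot.
- tab_press (a point): Point on top of the orange release tab to press straight down on: 101 mm in front of the centrifuge's origin, 60 mm above the table, 27 mm in front of the lid lip's edge. The tab is a ribbed paddle 38 mm wide (along y) that reaches from 78 to 110 mm in front of the origin. It rocks about a pin below its back edge; the point moves with it.
- release_tab (a joint): Angle of the tab (rad): 0 at rest, 0.32 fully down (press point then about 6 mm lower, 2 mm farther forward). The hook frees the lid at about 0.17. About 2.5 to 3.5 N at the press point frees the lid, 4 to 5 N is fully down; the tab springs back up when let go.
- lid (a joint): Opening angle of the lid (rad): 0 closed and latched. Once freed, a spring plunger lifts it within a second to about 0.85, where it rests. Above about 1.45 its own weight carries it in a second or two to its stop at 1.85, fully open, leaning back; below 1.25 it sinks back to about 0.85 (damped hinge). About 1 N at the lip moves it.
- lid_lip (a point): Middle of the front edge of the blue lip of the lid, 144 mm from the hinge line; moves with the lid (closed: 74 mm in front of the origin, 74.5 mm above the table). Lip 44 mm wide, 4 mm thick; a latch tongue 20 mm wide hangs 8 mm below it, starting 4 mm behind the edge. The lid is a tinted dome with a blue rim, 128 mm across, 31 mm high.
- lid_hinge (a point): Middle of the lid's hinge line, which runs along y of the centrifuge, 70 mm behind its origin, 74.5 mm above the table. The lid swings up and to the back (+x of the centrifuge). Open, its lip stands 0.21 m above the table.
- rotor: Black rotor, 90 mm across, with small tubes with coloured caps, in the bowl under the lid; top 68 mm above the table. Origin: its underside, on the axis of the housing, 36 mm above the table. Not to be touched.
- sample_jar: Bystander: white sample jar with a red screw lid, 48 mm across, 58 mm tall, loose. Origin: centre of its underside.
- dish: Bystander: blue Petri dish, 74 mm across, 14 mm tall, loose. Origin: centre of its underside.
- amber_bottle: Bystander: small amber reagent bottle with a white cap, 52 mm across, 110 mm tall, loose. Origin: centre of its underside.

How it is judged:
On the way, in this order (a step that is already met when the one before it is completed fails the run):
1. the release tab has been pressed down far enough to free the lid (value of joint release_tab above 0.15 rad).
2. the tab has been let go again and the lid has sprung up (value of joint release_tab below 0.06 rad and value of joint lid above 0.6 rad), for 0.1 s.
At the end, for the whole second after the job is handed in: The lid rests against its open stop (more than 1.75 of 1.85 rad) and is still, the release tab is back up (below 0.06 rad), the centrifuge stands level within 20 mm of where it stood, and the jar, dish and bottle stand upright within 15 mm of where they stood (value of joint lid above 1.75 rad and velocity of joint lid below 0.1 rad/s and value of joint release_tab below 0.06 rad and distance of centrifuge from where it was at the start of the episode below 0.02 m and angle between centrifuge's own z axis and vertical below 0.05 rad and linear speed of centrifuge below 0.02 m/s and distance of each of sample_jar, dish, amber_bottle from where it was at the start of the episode below 0.015 m and angle between each of sample_jar, dish, amber_bottle's own z axis and vertical below 0.1 rad); the robot touches nothing.
It fails at once if the centrifuge is lifted, tipped, or shifted by more than 20 mm (distance of centrifuge from where it was at the start of the episode above 0.02 m or height (world z) of centrifuge above 0.01 m or angle between centrifuge's own z axis and vertical above 0.12 rad).
It fails at once if the lid is pinched or forced: the fingers press on it with more than 25 N (contact force between the fingers and lid above 25 N).
It fails at once if the rotor or its tubes are touched (contact force between any of the arm, the fingers and rotor above 0.5 N).
It fails at once if the sample jar, the Petri dish or the amber bottle is moved by more than 15 mm or tipped (distance of any of sample_jar, dish, amber_bottle from where it was at the start of the episode above 0.015 m or angle between any of sample_jar, dish, amber_bottle's own z axis and vertical above 0.3 rad).
It also fails if it takes over 40 s, if anything falls off the work surface, if the arm or the gripper's body presses on something with over 40 N, if the wrist force passes 120 N, or if a joint passes its speed limit or range.

## Working session

There is one attempt and no reset: what is moved stays moved. The work goes in short steps, Python scripts to look and compute and a tool call to move; the robot and the scene stay as the last step left them, time stands still between calls to the robot, and variables do not carry over. Pictures are saved under pics/ and viewed, at most 10 in all, crops included, and the job is handed in when it is done.

Besides the shell and the picture viewer there is one more tool, called after ">>>" as name(argument=value, ...) on one line, values as JSON. step_arm: Moves the arm, as the interface text tells. Its arguments: {"type":"object","properties":{"targets":{"type":"string"},"gripper":{"type":"number"},"squeeze":{"type":"number"}},"required":["targets"]}

```bash
mkdir -p pics; cat > h.py <<'E'
from station import manip
import numpy as np, cv2
from scipy.spatial.transform import Rotation as R
def cam(name):
    c=manip.get_calibration(name)
    f=210/np.tan(np.radians(c['fov_y'])/2)
    if 'extrinsics' in c: T=np.array(c['extrinsics'])
    else:
        s=manip.sense();W=np.eye(4);W[:3,:3]=R.from_quat(s['tool_rot']).as_matrix();W[:3,3]=s['tcp_pos']
        T=W@np.array(c['tool_from_camera'])
    return f,c['cx'],c['cy'],T
def ray(C,p):
    f,cx,cy,T=C
    d=T[:3,:3]@np.array([(p[0]-cx)/f,(p[1]-cy)/f,1]);return T[:3,3],d
def atz(C,p,z):
    o,d=ray(C,p);return o+d*(z-o[2])/d[2]
def save(img,n): cv2.imwrite('pics/'+n+'.png',img[:,:,::-1])
E
python3 - <<'E'
from h import *
s=manip.sense();print(s['t'],s['tcp_pos'],R.from_quat(s['tool_rot']).as_matrix().round(3).tolist())
ims=[]
for n in ['scene','top']:
    C=cam(n);im=manip.snapshot(n);ims.append(im);print(n,C[0],C[3].round(3).tolist())
    for q,z in [('centrifuge',0),('tab_press',.06),('lid_lip',.0745),('lid_hinge',.0745),('rotor',.036),('sample_jar',0),('dish',0),('amber_bottle',0)]:
        for r in manip.mark_of(n,q)[:2]: print(n,q,round(r['p'],2),np.round(r['position']),atz(C,r['position'],z).round(3))
save(ims[0],'s0');save(ims[1],'t0')
E
```

```text
0.0 [0.17104289 0.60035684 0.23029348] [[-0.962, 0.274, -0.001], [0.274, 0.962, -0.002], [0.0, -0.002, -1.0]]
scene 427.88530770392606 [[-0.49, -0.669, 0.559, 0.071], [-0.872, 0.365, -0.327, 0.31], [0.015, -0.648, -0.762, 0.727], [0.0, 0.0, 0.0, 1.0]]
scene centrifuge 0.74 [335. 200.] [ 0.572 -0.128  0.   ]
scene tab_press 0.68 [372. 207.] [ 0.478 -0.147  0.06 ]
scene lid_lip 0.91 [365. 194.] [ 0.504 -0.145  0.075]
scene lid_hinge 0.66 [316. 157.] [ 0.648 -0.116  0.075]
scene sample_jar 0.93 [279. 229.] [0.561 0.027 0.   ]
scene dish 0.64 [407. 183.] [ 0.535 -0.308  0.   ]
scene amber_bottle 0.74 [360. 157.] [ 0.663 -0.263  0.   ]
top 440.7616019778499 [[0.0, -0.977, 0.215, 0.386], [-1.0, -0.0, 0.001, 0.05], [-0.001, -0.215, -0.977, 1.018], [0.0, 0.0, 0.0, 1.0]]
top centrifuge 0.84 [361. 215.] [ 0.581 -0.118  0.   ]
top tab_press 0.63 [377. 258.] [ 0.474 -0.14   0.06 ]
top lid_lip 0.84 [379. 243.] [ 0.505 -0.143  0.075]
top rotor 0.42 [418. 181.] [ 0.655 -0.246  0.036]
top sample_jar 0.93 [298. 225.] [0.558 0.029 0.   ]
top dish 0.58 [436. 235.] [ 0.534 -0.293  0.   ]
top amber_bottle 0.81 [418. 184.] [ 0.655 -0.256  0.   ]
```

View pics/t0.png

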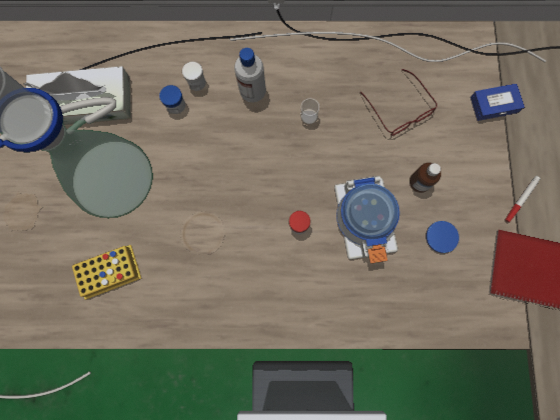

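View pics/s0.png

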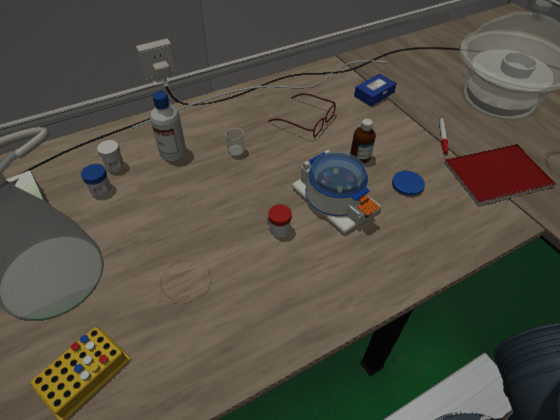

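Top and scene views agree. The centrifuge is at about (0.58, -0.13) with yaw about 0.19 rad, and the orange tab (top px 377,254) is at about (0.477, -0.147). The jar is to its left, with the dish and bottle to its right. I'll close the gripper and go above the tab.

>>> step_arm(targets="-368 -311 0 -27; -368 -311 0 -27; -368 -311 0 -27; -368 -311 0 -27; -368 -311 0 -27; -368 -311 0 -27; -368 -311 0 -27; -368 -311 0 -27; -368 -311 0 -27; -368 -311 0 -27; -483 -640 0 -27; -483 -640 0 -27", gripper=1, squeeze=20)

```text
t: 2.1
tcp_pos: [0.4467, 0.0994, 0.2315]
tool_rot: [-0.097, 0.995, -0.0, 0.001]
force: [0.5, 0.8, 0.0]
finger_gap: 0.001
gripper_force: 0.0
```

```bash
python3 - <<'E'
from h import *
s=manip.sense();M=R.from_quat(s['tool_rot']).as_matrix();print(s['t'],s['tcp_pos'],s['finger_gap'],M.round(3).tolist())
print(M.T@(np.array([.44,-.147,.2])-s['tcp_pos'])*1000)
E
```

```text
2.1 [0.44666551 0.099424   0.23150354] 0.0012820840576925087 [[-0.981, -0.193, 0.001], [-0.193, 0.981, -0.0], [-0.001, -0.0, -1.0]]
[  54.10871153 -240.50064423   31.5178893 ]
```

>>> step_arm(targets="54 -240 30 0; 54 -240 30 0; 54 -240 30 0; 54 -240 30 0; 54 -240 30 0; 54 -240 30 0; 54 -240 30 0")

```text
t: 2.8
tcp_pos: [0.4387, -0.1457, 0.2012]
tool_rot: [-0.095, 0.995, 0.0, -0.0]
force: [-0.1, 0.5, -0.7]
finger_gap: -0.002
gripper_force: 0.0
```

```bash
python3 - <<'E'
from h import *
s=manip.sense();M=R.from_quat(s['tool_rot']).as_matrix();print(s['t'],s['tcp_pos'],s['force'])
C=cam('wrist');im=manip.snapshot('wrist');save(im,'w1')
for q,z in [('tab_press',.06),('lid_lip',.0745),('lid_hinge',.0745),('centrifuge',0)]:
    for r in manip.mark_of('wrist',q)[:2]:
        p=atz(C,r['position'],z);print(q,round(r['p'],2),np.round(r['position']),p.round(4),(M.T@(p-s['tcp_pos'])*1000).round())
E
```

```text
2.8 [ 0.43871575 -0.14568233  0.20117003] [-0.11594185  0.46170295 -0.67327503]
tab_press 0.85 [275. 236.] [ 0.4743 -0.143   0.06  ] [-35.  -4. 141.]
lid_lip 0.18 [119. 238.] [ 0.4955 -0.2721  0.0745] [ -32. -135.  127.]
centrifuge 0.35 [148. 350.] [ 0.6649 -0.2604  0.    ] [-201. -156.  201.]
```

View pics/w1.png

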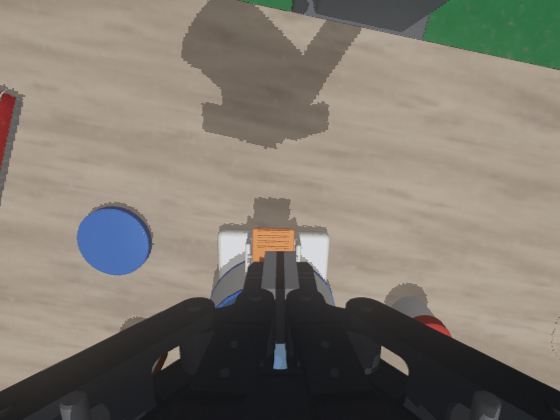

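The wrist view shows the orange tab at columns 252–295, with its front edge at row 228, square to the tool. The press point is at (275, 236), so the offset is about -34, -4 mm.

>>> step_arm(targets="-34 -4 40 0; -34 -4 85 0; -34 -4 120 0; -34 -4 133 0; -34 -4 133 0; -34 -4 133 0")

```text
t: 3.65
tcp_pos: [0.4735, -0.1413, 0.0686]
tool_rot: [-0.097, 0.995, -0.0, 0.0]
force: [-0.6, -1.0, 0.5]
finger_gap: 0.001
gripper_force: 0.0
```

>>> step_arm(targets="0 0 3 0; 0 0 6 0; 0 0 8 0; 0 0 10 0; 0 0 11 0; 0 0 11 0")

```text
t: 4.25
tcp_pos: [0.4728, -0.1423, 0.0574]
tool_rot: [-0.097, 0.995, -0.0, -0.0]
force: [-1.4, -1.4, 2.7]
finger_gap: 0.001
gripper_force: 1.5
```

>>> step_arm(targets="0 0 2 0; 0 0 3 0; 0 0 4 0; 0 0 4 0; 0 0 4 0")

```text
t: 4.75
tcp_pos: [0.4726, -0.1423, 0.0541]
tool_rot: [-0.097, 0.995, -0.0, -0.0]
force: [-5.0, -3.0, 11.4]
finger_gap: -0.002
gripper_force: 6.4
```

```bash
python3 - <<'E'
from h import *
im=manip.snapshot('scene');save(cv2.resize(im[120:260,260:460],(800,560),interpolation=cv2.INTER_CUBIC),'s1')
E
```

```text
(no output)
```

View pics/s1.png

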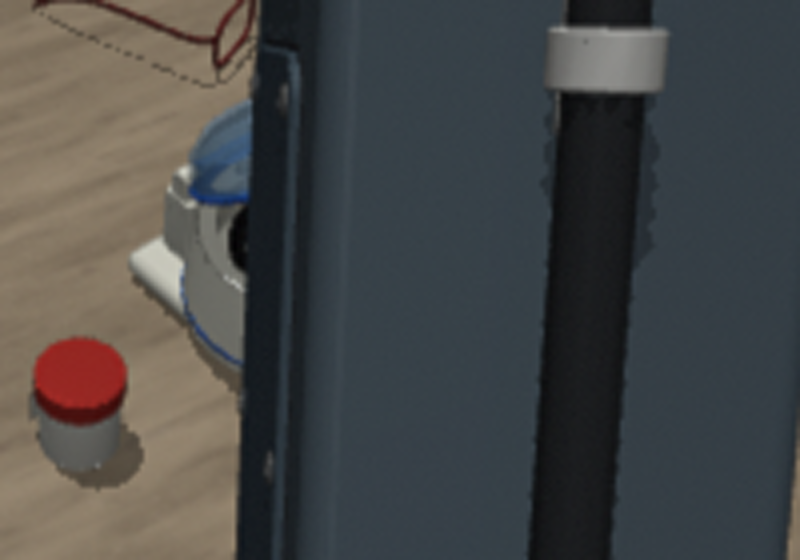

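The lid has sprung up: its blue dome is raised at around (230,150). Next I'll lift off the tab and rise in front of the lip.

>>> step_arm(targets="2 0 -10 0; 6 0 -25 0; 12 0 -60 0; 12 0 -90 0; 12 0 -112 0; 12 0 -112 0; 12 0 -112 0")

```text
t: 5.5
tcp_pos: [0.4616, -0.1442, 0.1655]
tool_rot: [-0.097, 0.995, -0.0, 0.001]
force: [-0.1, -0.3, 0.5]
finger_gap: -0.001
gripper_force: 0.0
```

```bash
python3 - <<'E'
from h import *
s=manip.sense();print(s['tcp_pos'],s['force'])
im=manip.snapshot('top');save(cv2.resize(im[150:290,280:480],(800,560),interpolation=cv2.INTER_CUBIC),'t2')
im=manip.snapshot('wrist');save(im,'w2')
C=cam('wrist')
for r in manip.mark_of('wrist','lid_lip')[:2]: print(r['p'],r['position'],atz(C,r['position'],.183))
for r in manip.mark_of('top','lid_lip')[:2]: print(r['p'],r['position'],atz(cam('top'),r['position'],.183))
E
```

```text
[ 0.46163816 -0.1442296   0.16554358] [-0.13789669 -0.31712229  0.46899028]
0.75 [381.9, 211.9] [ 0.55222473 -0.12910292  0.183     ]
```

View pics/t2.png

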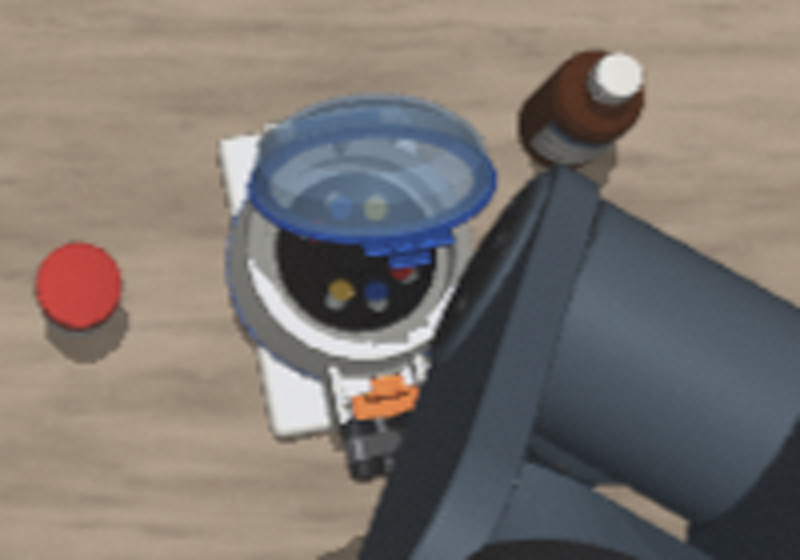

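View pics/w2.png

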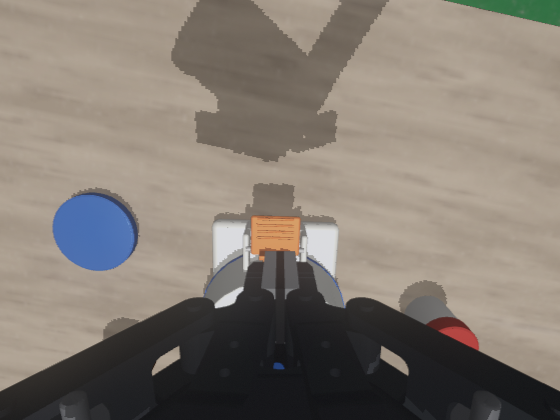

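The lid rests half open with its lip at about (0.552, -0.129), 92 mm behind the fingers and nearly centred. Now I'll approach and push it gently.

>>> step_arm(targets="-20 -3 0 0; -45 -3 0 0; -60 -3 0 0; -68 -3 0 0; -76 -3 0 0; -82 -3 0 0; -88 -3 -1 0; -94 -3 -3 0; -100 -3 -4 0; -106 -3 -5 0")

```text
t: 6.7
tcp_pos: [0.5665, -0.127, 0.1706]
tool_rot: [-0.096, 0.995, -0.0, 0.0]
force: [-0.3, -0.3, -0.0]
finger_gap: 0.003
gripper_force: 0.2
```

```bash
python3 - <<'E'
from h import *
s=manip.sense();print(s['tcp_pos'],s['force'])
im=manip.snapshot('top');a=im[130:270,280:480];im=manip.snapshot('scene');b=im[100:240,250:450]
save(cv2.resize(np.hstack([a,b]),(800,280),interpolation=cv2.INTER_CUBIC),'t3')
E
```

```text
[ 0.56646013 -0.12697063  0.17062274] [-0.31760883 -0.27876908 -0.02467205]
```

View pics/t3.png

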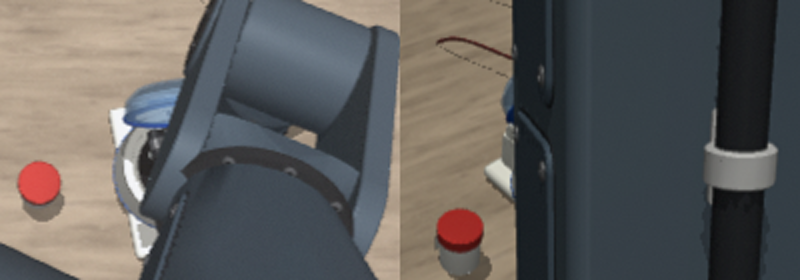

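The lid is being carried back, and the forces are below 1 N. I'll keep pushing.

>>> step_arm(targets="-8 0 0 0; -16 0 -2 0; -24 0 -3 0; -32 0 -4 0; -40 0 -5 0; -46 0 -5 0; -52 0 -5 0; -57 0 -5 0; -62 0 -5 0; -64 0 -5 0; -64 0 -5 0")

```text
t: 7.9
tcp_pos: [0.6289, -0.1144, 0.1749]
tool_rot: [-0.097, 0.995, 0.0, -0.0]
force: [-0.2, 0.4, -0.6]
finger_gap: 0.002
gripper_force: 0.0
```

>>> step_arm(targets="0 0 0 0; 0 0 0 0; 0 0 0 0; 0 0 0 0; 0 0 0 0; 0 0 0 0; 0 0 0 0; 0 0 0 0; 0 0 0 0; 0 0 0 0; 0 0 0 0; 0 0 0 0")

```text
t: 9.1
tcp_pos: [0.6287, -0.1146, 0.1754]
tool_rot: [-0.097, 0.995, -0.0, 0.0]
force: [-0.0, 0.3, -0.4]
finger_gap: 0.004
gripper_force: 0.0
```

```bash
python3 - <<'E'
from h import *
s=manip.sense();print(s['tcp_pos'],s['force'])
im=manip.snapshot('top');a=im[130:270,280:480];im=manip.snapshot('wrist')
save(np.hstack([cv2.resize(a,(400,280),interpolation=cv2.INTER_CUBIC),cv2.resize(im,(373,280))]),'t4')
E
```

```text
[ 0.62873601 -0.11463987  0.17535483] [-0.02646542  0.29253945 -0.36157082]
```

View pics/t4.png

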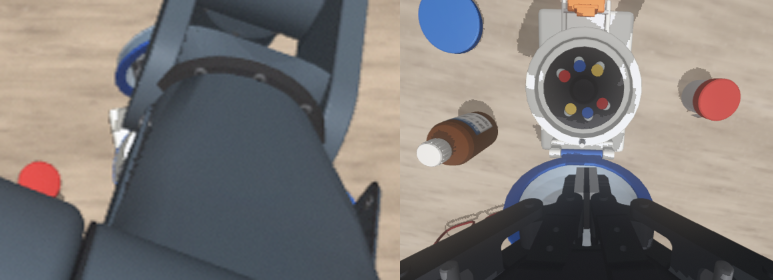

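The lid is leaning back, fully open, with the tubes exposed and the contact force at zero. I'll retreat towards the robot and up, then check.

>>> step_arm(targets="20 0 0 0; 60 0 0 0; 100 0 0 0; 140 0 -20 0; 180 0 -50 0; 200 80 -80 0; 200 130 -80 0; 200 180 -80 0; 200 230 -80 0; 200 280 -80 0; 200 300 -80 0; 200 300 -80 0")

```text
t: 10.4
tcp_pos: [0.3725, 0.1456, 0.2556]
tool_rot: [-0.1, 0.995, 0.001, -0.0]
force: [-0.6, 0.0, 0.1]
finger_gap: -0.006
gripper_force: 0.0
```

```bash
python3 - <<'E'
from h import *
s=manip.sense();print(s['t'],s['tcp_pos'],s['force'])
ims=[]
for n in ['scene','top']:
    C=cam(n);im=manip.snapshot(n);ims.append(im)
    for q,z in [('centrifuge',0),('tab_press',.06),('lid_lip',.213),('sample_jar',0),('dish',0),('amber_bottle',0)]:
        for r in manip.mark_of(n,q)[:1]: print(n,q,round(r['p'],2),atz(C,r['position'],z).round(3))
save(cv2.resize(np.hstack([ims[0][100:240,250:450],ims[1][130:270,280:480]]),(800,280),interpolation=cv2.INTER_CUBIC),'f')
E
```

```text
10.4 [0.37248111 0.14564105 0.25560478] [-0.62265521  0.02916575  0.06928847]
scene centrifuge 0.69 [ 0.573 -0.121  0.   ]
scene tab_press 0.66 [ 0.478 -0.141  0.06 ]
scene lid_lip 0.86 [ 0.686 -0.107  0.213]
scene sample_jar 0.67 [0.56  0.025 0.   ]
scene amber_bottle 0.82 [ 0.663 -0.258  0.   ]
top centrifuge 0.75 [ 0.58  -0.118  0.   ]
top tab_press 0.79 [ 0.476 -0.144  0.06 ]
top lid_lip 0.82 [ 0.692 -0.112  0.213]
top sample_jar 0.93 [0.557 0.021 0.   ]
top dish 0.68 [ 0.537 -0.295  0.   ]
top amber_bottle 0.91 [ 0.663 -0.253  0.   ]
```

View pics/f.png

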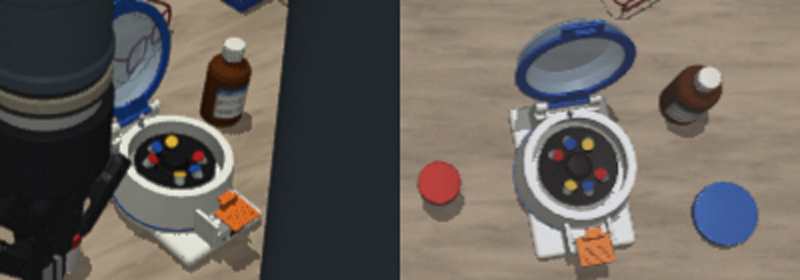

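The lid leans fully back, with its lip about 40 mm behind the hinge, matching 1.85 rad. The tab is up and the other items stand where they were, so I'm handing in.

```bash
python3 -c "
from station import manip
print(manip.sign_off())"
```

```text
the job is handed in; nothing more can be done
None
```

The centrifuge is open and the job is handed in (no verdict came back): the lid rests at its back stop, the tab is up again, the tubes are exposed, and the last pictures show the centrifuge, jar, dish and bottle where they stood.

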